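# Chock a row of birch logs on the assembly board

### The job

Three birch logs are to be joined into an Advent centrepiece: take the thick log from the sloping stand and lay it gently, without dropping it, on the plywood board at the open end of the row, level and parallel to the two logs already there. Then chock the row: push the wooden wedge, thin edge first, squarely against the middle of that log's outer side until all three logs are pressed together against the stop batten with no gaps and the wedge sits tight, bearing on the log - but not so far that the log rides up on it: logs and wedge all rest flat on the board. Leave everything else on the bench where it is.

Things in the scene. Friction and masses are not known exactly. Their poses are not given: they have to be found in the camera images.
- board: Fixed plywood assembly board on the bench, 200 (x) x 376 (y) x 18 mm thick; origin at the centre of its underside, on the bench; x along the logs of the row, y along the row towards the stop batten, which is 23 mm wide and stands 34 mm above the board's upper face along its +y edge. Logs and wedge rest on the upper face at z = 18 mm of this frame. It lies differently every time.
- stop_face (a point): Point at the middle of the stop batten's inner face (y = 165 mm in the board's frame), at half its height above the board. Fixed.
- log_a: Loose birch log on the board, nearest the stop: round, 150 mm long, about 0.3 kg; a natural log, somewhere between 50 and 62 mm thick, not the same as its neighbours. Origin at its centre, x along its axis (roughly along the board's x). It rolls easily; its other two axes turn as it rolls.
- log_b: The second log of the row, of the same kind as log_a but not the same thickness (50 to 62 mm); gaps of up to some 5 cm may lie between it and log_a. Logs rub on one another as they roll together: pushing all three along by hand takes up to about 10 N, more than that only once they are hard against the stop.
- log_c: The thick log on the sloping stand: 58 mm diameter, 150 mm long, about 0.34 kg, origin at its centre, x along its axis. It starts with its axis inclined 30 degrees, lower end towards the robot, cradled between two 8 mm high strips, its lower end on the stand's lip; the stand's surface is 33 mm below its axis, measured square to the slope.
- stand: Fixed sloping wooden display stand, 200 mm wide (y), two lanes 100 mm apart (at y = -50 and +50 mm), surface inclined 30 degrees rising towards its +x; origin at the centre of its foot on the bench. The thick log lies in one lane, the thin pole in the other; which is which changes.
- wedge: Loose wooden chock, 78 (x) x 45 (y) x 36 mm high, about 0.075 kg, upright on the bench on the left, beside the square offcut or in its place, toe roughly towards +y. Origin at the centre of its underside; x points from its square heel (x = -39 mm) to its thin toe. Flat top from x = -39 to -2 mm, then a 40 degree slope down to the toe. Centre of mass near x = -8 mm.
- wedge_toe (a point): Middle of the wedge's 2 mm thin toe edge, at x = +39 mm on its underside. Lower it clear of the round of the log (over 30 mm from the log's axis), then slide it under. Touching, the log's axis is 52 mm ahead (+x) of the wedge's origin. With the row closed up, 4 to 5 N on the heel jam the wedge tight; pushed harder it slides further in and lifts the log.
- thin_pole: Bystander: thinner birch pole, 38 mm diameter, 135 mm long, in the other lane of the stand. Origin at its centre, x along its axis.
- offcut: Bystander: plain square offcut of the same wood as the wedge, 58 x 45 x 36 mm, origin at the centre of its underside.
- small_pot: Bystander: small terracotta pot with a succulent, 76 mm wide, about 110 mm high with its plant, origin at the centre of its underside.
- spool: Bystander: upright spool of twine, 58 mm diameter, 56 mm high, origin at the centre of its underside.
- mister: Bystander: amber spray bottle, 62 mm diameter, 143 mm high, origin at the centre of its underside.
- brush: Bystander: hand brush lying on the bench, 200 mm long along its x, origin at its underside.
There are look-alikes about, which are no part of the job. Leave any purple or yellow look-alike of the log_c alone. Leave any red look-alike of the wedge alone.

How it is judged (in metres and radians):
On the way:
1. the thick log lies level on the board at the open end of the row, let go (z of log_c in the frame of board between 0.043 and 0.051 m and y of log_c in the frame of board between -0.18 and 0.045 m and x of log_c in the frame of board between -0.05 and 0.05 m and angle between the x axis of log_c and the x axis of board, either way round below 0.2 rad and contact force between the fingers and log_c below 0.05 N), for 0.2 s.
At the end, for the whole second after the job is handed in: Logs rest on the board (height within 3 mm), parallel to its x within 4 degrees, centred within 35 mm, each within 3.5 mm of its closed-up place. Wedge flat, square within 8 degrees, log_c's axis 52 mm ahead within 3 mm, under its middle within 40 mm, bearing on it over 0.3 N. At rest (z of log_a in the frame of board between 0.041 and 0.047 m and y of log_a in the frame of board between 0.1355 and 0.1425 m and x of log_a in the frame of board between -0.035 and 0.035 m and angle between the x axis of each of log_a, log_b, log_c and the x axis of board, either way round below 0.07 rad and z of log_b in the frame of board between 0.0425 and 0.0485 m and y of log_b in the frame of board between 0.082 and 0.089 m and x of log_b in the frame of board between -0.035 and 0.035 m and z of log_c in the frame of board between 0.044 and 0.05 m and y of log_c in the frame of board between 0.0255 and 0.0325 m and x of log_c in the frame of board between -0.035 and 0.035 m and x of log_c in the frame of wedge between 0.049 and 0.055 m and y of log_c in the frame of wedge between -0.04 and 0.04 m and z of wedge in the frame of board between 0.016 and 0.021 m and angle between wedge's own z axis and vertical below 0.06 rad and angle between the x axis of wedge and the y axis of board, either way round below 0.14 rad and linear speed of each of log_a, log_b, log_c, wedge below 0.02 m/s and contact force between wedge and log_c above 0.3 N and contact force between log_c and log_b above 0.1 N); the robot touches nothing.
It fails at once if the thick log is dropped: it falls or rolls free of the fingers faster than 0.5 m/s (a drop of more than 12 mm) (contact force between the fingers and log_c below 0.05 N and linear speed of log_c above 0.5 m/s).
It fails at once if a bystander (the thin pole, the square offcut, the potted succulent, the twine spool, the spray bottle, the brush) is moved by more than 30 mm (distance of any of thin_pole, offcut, small_pot, spool, mister, brush from where it was at the start of the episode above 0.03 m).
It also fails if it takes over 72 s, if anything falls off the work surface, if the arm or the gripper's body presses on something with over 40 N, if the wrist force passes 120 N, or if a joint passes its speed limit or range.

### The arm

A 6-joint arm with a two-finger parallel gripper is mounted at the origin on the work surface. World frame = base frame: x ahead of the robot, y to its left, z up, the work surface at z = 0. Lengths are in mm, angles in rad, forces in N, time in s.
With the tool pointing down it reaches from about 350 to 975 mm from the base axis. Payload 7.1 kg.
Tool frame: the origin (TCP) lies at the very end of the fingers, on their centre line; the grasp point (between the pads) lies 19 mm behind it (ctrl.grasp_offset is the distance from the TCP to the grasp point, in mm); z points along the fingers, y is the line along which they close (so a half turn about z gives the same grasp; the last joint's range is limited). The gripper opens to 88 mm and grips with 3 to 60 N. Pads are 20 mm wide; open, the fingers measure 115 mm over their backs; the gripper's body (75 mm by 178 mm) begins 61 mm behind the grasp point.
Start: joints at [1.13, 0.423, 1.63, -0, 1.089, -0.019], TCP at [255.845, 570.218, 222.675] pointing down, gripper open.
Joint ranges: [-3, 3], [-0.9, 2.11], [0.09, 2.58], [-1.31, 4.45], [0.11, 2.69], [-2.54, 2.54]. Speed limits (rad/s): [2.39, 2.39, 3.01, 3.14, 3.14, 3.14].

### API

Orientations are given as a rotation vector (axis times angle).
In Python, from workcell import ctrl, viewer, ticket, models gives the robot as it stands.
- The arm moves only by the tool play_rows, never from a script. Its arguments are lists of equal length, an entry for each row: "dp": the shift along the world's x, y, z in mm, a list of three; "yaw": the turn about the world's z in degrees. In form: {"dp": [[tx, ty, tz], ...], "yaw": [yaw, ...]}. A call has 1 to 8 rows; each row shifts and turns the commanded pose from where the row before left it; what a row does not reach is not made up. A row lasts 1/12 s, in which the tool goes at most 41.7 mm and 7.16 degrees, less where a joint would pass 70% of its speed; a pose out of reach is approached as far as the arm can. A call is refused whole if a number of a shift passes 41.7 or a number of a turn 7.16, either way. A call with a gripper value outside its range is refused whole. "gripper" is the closure, from 0 (fully open) to 1 (shut), set as the call begins (left out, the last holds). The fingers move at their own pace and stop on an object; the grip force is fixed at half the most. Time passes only in rows, so rows that do not move let the fingers close. It gives the time, the measured TCP pose, the force, the opening and the grip force at its end, in the units of the state.
- ctrl.get_obs(): the state, without advancing time (a new reading comes with each control period).
- viewer.get_image(name): name is "scene" or "top" or "wrist"; returns a dict with "pixels" (420x560x3 uint8, red, green, blue), "range_z" (420x560 float32, mm along the optical axis (not along the pixel's ray), 0 where there is no reading), "fx", "fy", "cx", "cy" (pixels), "T" (4x4, takes a point from camera to world coordinates); the wrist camera has in their place "hand_eye" (4x4, takes a point from camera to tool coordinates, whose origin is the TCP and whose axes are the flange's). Camera axes: x right, y up, looking along -z (the intrinsics and any distortion apply to the point x, -y, -z); pixel columns grow to the right and rows downward; lengths in mm; the calibration is good to about 2 mm. A picture is of the moment at which its call begins: read the wrist's pose just before it.
- ticket.close_job(): hands the job in; it is judged then, once.
Trained networks look in a picture, given as the dict that the camera call returned (one of the last four; its "shot" number tells which), for a name from the list of things; names that differ only in an ending like _2 or _b are one class to them, and where a whole thing is asked for, a point or a joint stands for the part that bears it (a point fixed in the world has none). Each returns a list of dicts, best first, with "conf" (0 to 1); they miss things now and then, are a little off and sometimes report something else, mostly with a low value. They report only what shows in the picture. A call takes as long as a camera call. They do not tell look-alikes from the thing itself.
- models.look_for(picture, name): "bbox" ([centre column, centre row, width, height] in pixels, round what is visible of it).
- models.landmark_of(picture, name): "location" ([column, row] in pixels: a listed point, or the origin of a listed thing).
The state is a dict: "t": time; "qpos": joint angles; "qvel": joint speeds; "joint_torque": joint torques, N m; "ee_pos": TCP position; "orientation": TCP orientation; "ft_force": force on the tool from outside, world axes, zero at the start; "moment": the same for the moment, N m; "width": finger opening in mm; "grasp_force": force on a finger pad.
Only numpy, scipy, OpenCV 4.12 (cv2) and the standard library are available. Lean on these libraries where they do the work, as an engineer would, in place of code of your own. Each camera call takes 0.05 s, during which the arm holds its last target. There are 200 camera calls.

## Working session

There is one attempt and no reset: what is moved stays moved. The work goes in short steps, Python scripts to look and compute and a tool call to move; the robot and the scene stay as the last step left them, time stands still between calls to the robot, and variables do not carry over. Pictures are saved under pics/ and viewed, at most 10 in all, crops included, and the job is handed in when it is done.

Besides the shell and the picture viewer there is one more tool, called after "Request:" as name([rows], argument=value, ...), one row to a line, values as JSON. play_rows: Moves the arm, as the interface text tells. Its arguments: {"type":"object","properties":{"dp":{"type":"array"},"yaw":{"type":"array"},"gripper":{"type":"number"}},"required":["dp","yaw"]}

```bash
mkdir -p pics
cat > h.py <<'E'
from workcell import ctrl, viewer, ticket, models
import numpy as np, cv2
from scipy.spatial.transform import Rotation as R
def shot(name):
    o=ctrl.get_obs(); p=viewer.get_image(name)
    if 'T' in p: T=np.array(p['T'])
    else:
        E=np.eye(4);E[:3,:3]=R.from_rotvec(o['orientation']).as_matrix();E[:3,3]=o['ee_pos'];T=E@np.array(p['hand_eye'])
    p['Tw']=T; return p
def save(p,f): cv2.imwrite('pics/'+f,cv2.cvtColor(p['pixels'],cv2.COLOR_RGB2BGR))
def cloud(p):
    z=p['range_z'];v,u=np.mgrid[:z.shape[0],:z.shape[1]]
    c=np.stack([(u-p['cx'])/p['fx']*z,-(v-p['cy'])/p['fy']*z,-z],-1)
    w=c@p['Tw'][:3,:3].T+p['Tw'][:3,3]; w[z==0]=np.nan; return w
def ray(p,uv,h):
    d=p['Tw'][:3,:3]@np.array([(uv[0]-p['cx'])/p['fx'],-(uv[1]-p['cy'])/p['fy'],-1]);o=p['Tw'][:3,3]
    return o+d*(h-o[2])/d[2]
E
python3 - <<'E'
from h import *
np.set_printoptions(precision=1,suppress=True)
o=ctrl.get_obs();print(o)
for n in ['top','scene']:
    p=shot(n);save(p,n+'0.png');w=cloud(p);np.savez('pics/'+n+'.npz',w=w,px=p['pixels'])
    print(n,[k for k in p if k not in('pixels','range_z')],p['fx'],p['Tw'].tolist())
    for t in ['board','stop_face','log_a','log_c','stand','wedge','wedge_toe','thin_pole','offcut','small_pot','spool','mister','brush']:
        for f in models.landmark_of(p,t)[:4]:
            u,v=f['location'];print(t,round(f['conf'],2),np.round([u,v]),w[int(min(max(v,0),419)),int(min(max(u,0),559))])
E
```

```text
{'t': 0.0, 'qpos': array([ 1.1,  0.4,  1.6,  0. ,  1.1, -0. ]), 'qvel': array([ 0., -0., -0.,  0., -0.,  0.]), 'joint_torque': array([  0. , -54.5, -27.4,   0.1,   0. ,  -0. ]), 'ee_pos': array([255.6, 569.7, 221.9]), 'orientation': array([-0.7, -3.1,  0. ]), 'ft_force': array([ 1. ,  0.4, -0.1]), 'moment': array([-0.1, -0. , -0. ]), 'grasp_force': 0.0, 'width': 87.98013233535133}
top ['fx', 'fy', 'cx', 'cy', 'T', 'shot', 'Tw'] 454.73625705079405 [[-0.021915662126601308, 0.9947741606319539, -0.099719973388205, 441.43875135634914], [-0.9992954698881739, -0.02483592018834953, -0.028137891345516523, -10.510958244784385], [-0.030467484545443117, 0.09903305714451913, 0.9946176079167732, 1326.8482614740656], [0.0, 0.0, 0.0, 1.0]]
board 0.89 [270. 203.] [616.3  62.1  14.4]
stop_face 0.72 [214. 196.] [638.1 221.5  54.6]
log_a 0.97 [388. 302.] [ 331.8 -255.9   56.2]
log_a 0.94 [256. 200.] [618.3  98.   70.6]
log_a 0.65 [232. 200.] [620.  168.   71.5]
log_c 0.97 [388. 302.] [ 331.8 -255.9   56.2]
log_c 0.94 [256. 200.] [618.3  98.   70.6]
log_c 0.65 [232. 200.] [620.  168.   71.5]
stand 0.97 [
[... 1165 characters left out ...]
 [ 578.9 -338.4  144.9]
log_c 0.88 [186. 242.] [ 354.7 -277.5   55.7]
log_c 0.81 [332. 209.] [631.  153.5  64.2]
log_c 0.75 [317. 220.] [621.5  73.4  57.7]
log_c 0.73 [223. 255.] [ 578.9 -338.4  144.9]
stand 0.96 [216. 301.] [ 568.2 -370.1   -3.5]
wedge 0.69 [321. 185.] [463.2 336.7  16.9]
wedge 0.56 [198. 279.] [ 576.8 -430.4  125.6]
wedge 0.47 [332. 176.] [450.5 448.5   4.5]
wedge_toe 0.66 [316. 179.] [399.9 404.4  -6.2]
thin_pole 0.59 [192. 278.] [ 546.1 -425.2  110. ]
offcut 0.51 [348. 197.] [597.1 327.9  12.1]
small_pot 0.78 [375. 208.] [721.2 308.4  22.2]
spool 0.58 [247. 231.] [425.6 -71.8  10.2]
mister 0.86 [334. 282.] [ 815.7 -135.4   29.5]
brush 0.47 [283. 185.] [345.7 247.3  19.5]
```

View pics/top0.png

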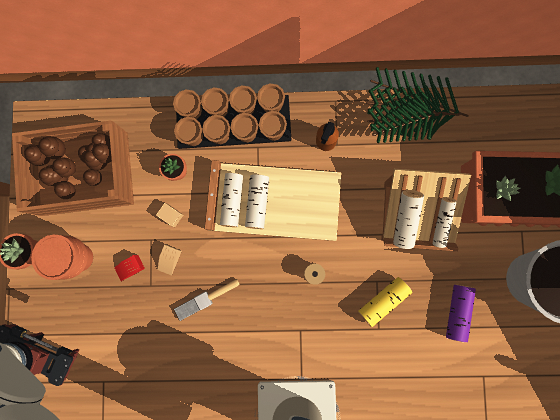

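View pics/scene0.png

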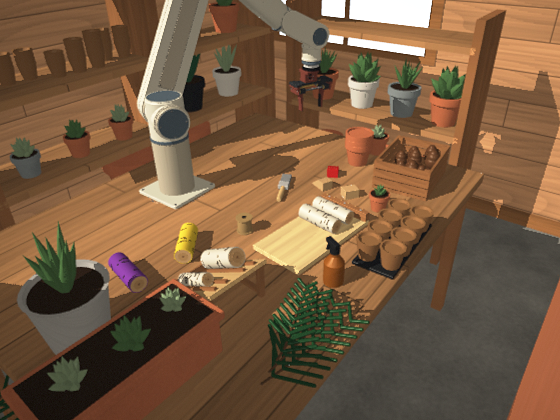

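The top view shows the board at about px (205–340, 160–240), with its stop on the left. log_c is in the stand's left lane at (408, 222) and the pole is at (443, 224). There are two wooden blocks, at (168, 212) and (168, 260). The red (128, 267), yellow and purple items are decoys.

Run:
```python
from h import *
np.set_printoptions(precision=1,suppress=True)
d=np.load('pics/top.npz');w=d['w'];px=d['px']
def box(name,u0,u1,v0,v1,zlo,zhi):
    s=w[v0:v1,u0:u1].reshape(-1,3);m=(s[:,2]>zlo)&(s[:,2]<zhi);s=s[m]
    if len(s)<5: print(name,len(s));return
    r=cv2.minAreaRect(s[:,:2].astype(np.float32));print(name,len(s),r,'zmed',np.median(s[:,2]),'zmax',np.percentile(s[:,2],98))
    return s
t=w[330:370,100:240].reshape(-1,3);print('table z',np.nanmedian(t[:,2]), np.nanmedian(w[255:262,255:290,2]),np.nanmedian(w[210:230,345:375,2]))
box('board',195,348,152,248,9,75)
box('blk1',150,186,195,232,22,50)
box('blk1all',150,186,195,232,8,50)
box('blk2',150,186,240,278,22,50)
box('blk2all',150,186,240,278,8,50)
box('loga',217,243,165,232,50,80)
box('logb',244,272,170,232,50,80)
for v in(180,200,220): print(v,w[v,214:275:2,1].round(),w[v,214:275:2,2].round())
box('stand',380,475,165,255,15,200)
# log_c ridge: white pixels
hsv=cv2.cvtColor(px,cv2.COLOR_RGB2HSV)
for nm,(u0,u1) in dict(logc=(388,428),pole=(430,462)).items():
    sub=w[185:250,u0:u1];hh=hsv[185:250,u0:u1];m=(hh[...,1]<60)&(sub[...,2]>30)
    s=sub[m];c=s.mean(0);U,S,V=np.linalg.svd(s-c,full_matrices=False);print(nm,len(s),c,V,S/np.sqrt(len(s)),s.min(0),s.max(0))
big=cv2.resize(px[185:290,110:200],None,fx=6,fy=5.5,interpolation=cv2.INTER_CUBIC);cv2.imwrite('pics/crop.png',big[...,::-1])
```

```text
table z -0.0847795176453019 -0.05907525570000871 0.16486765107242718
board 8908 ((637.557373046875, 59.59803771972656), (410.2535095214844, 251.4700927734375), 80.14934539794922) zmed 19.669456303213792 zmax 72.7013164020527
blk1 331 ((588.9782104492188, 355.7652893066406), (58.77166748046875, 45.12099075317383), 54.51077651977539) zmed 36.09678487801921 zmax 41.37593147041029
blk1all 353 ((595.1370849609375, 354.0768127441406), (63.173152923583984, 57.110877990722656), 54.51077651977539) zmed 35.908544309219224 zmax 41.301893069317344
blk2 313 ((467.3595886230469, 356.545654296875), (46.4856071472168, 57.8925666809082), 66.86587524414062) zmed 34.51716410255699 zmax 40.772771179578065
blk2all 420 ((464.1389465332031, 366.8331298828125), (77.0550537109375, 76.58000946044922), 61.77810287475586) zmed 32.523313544302596 zmax 40.313370033085256
loga 929 ((636.5995483398438, 174.98855590820312), (71.72434997558594, 176.75125122070312), 89.58467864990234) zmed 66.29099482078755 zmax 73.05717929486939
logb 1012 ((617.5136108398438, 97.87599182128906), (54.88540267944336, 150.5906982421875)
[... 695 characters left out ...]
. 167. 161. 157. 153. 150.
 144. 139. 128. 122. 116. 111. 104.  99.  94.  88.  83.  78.  74.  68.
  63.  57.  51.] [38. 19. 19. 49. 65. 66. 68. 70. 69. 65. 65. 54. 43. 20. 21. 16. 60. 67.
 69. 66. 76. 70. 68. 68. 63. 54. 19. 22. 21. 17. 15.]
stand 6600 ((580.69775390625, -377.97027587890625), (240.80650329589844, 260.5475158691406), 5.265200138092041) zmed 106.41900438111031 zmax 155.1542090708872
logc 835 [ 542.4 -309.3  125.9] [[-0.9  0.1 -0.5]
 [ 0.2  1.  -0.2]
 [-0.5  0.2  0.8]] [43.  15.7  6.5] [ 474.3 -342.4   72.6] [ 616.5 -277.4  166.4]
pole 405 [ 536.8 -407.4  103.7] [[-0.9  0.1 -0.5]
 [ 0.3  0.9 -0.3]
 [ 0.4 -0.4 -0.8]] [39.5 10.6  4.7] [ 475.5 -430.9   60.8] [ 597.3 -386.9  141. ]
```

View pics/crop.png

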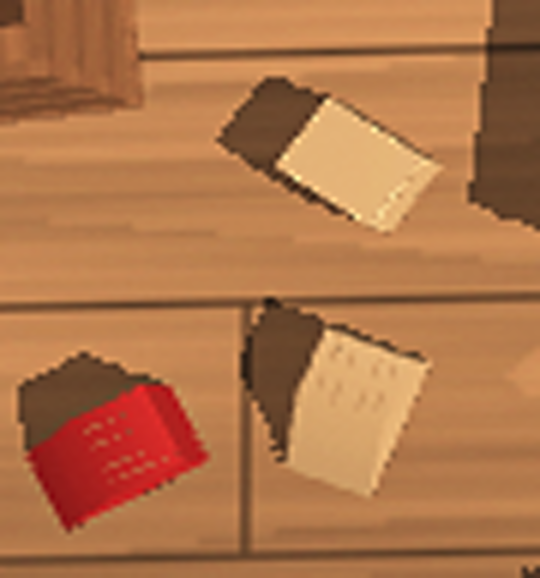

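Request:
play_rows([
  [28,-18,20],
  [28,-18,20],
  [28,-18,20],
  [28,-18,20],
  [28,-18,20],
  [28,-18,20],
  [28,-18,20],
  [28,-18,20],
], yaw=[0,0,0,0,0,0,0,0])

```text
t: 2.07
ee_pos: [481.0, 425.0, 383.8]
orientation: [0.658, 3.072, 0.0]
ft_force: [1.2, -0.5, 0.2]
width: 87.8
grasp_force: 0.0
```

Run:
```python
from h import *
np.set_printoptions(precision=1,suppress=True)
p=shot('wrist');save(p,'w1.png');o=ctrl.get_obs();print(o['ee_pos'],o['orientation'],p['hand_eye'],p['fx'],p['Tw'])
w=cloud(p);np.savez('pics/w1.npz',w=w,px=p['pixels'])
for t in ['wedge','wedge_toe','offcut']:
  for f in models.landmark_of(p,t)[:3]: print(t,f,ray(p,f['location'],0))
```

```text
[486.7 423.  388.3] [0.7 3.1 0. ] [[   0.     1.     0.3   76.7]
 [   1.    -0.     0.     1.1]
 [   0.     0.3   -1.  -161.2]
 [   0.     0.     0.     1. ]] 361.2795003155197 [[  0.4  -0.9  -0.3 411.4]
 [  0.9   0.4   0.1 457.4]
 [ -0.   -0.3   1.  545.1]
 [  0.    0.    0.    1. ]]
wedge {'location': [245.1, 162.2], 'conf': 0.84} [460.9 364.9   0. ]
wedge {'location': [311.6, 117.1], 'conf': 0.74} [441.3 482.5   0. ]
wedge_toe {'location': [239.6, 132.7], 'conf': 0.6} [418.3 376.6   0. ]
wedge_toe {'location': [329.0, 95.1], 'conf': 0.59} [423.3 517.3   0. ]
offcut {'location': [274.6, 237.6], 'conf': 0.82} [589.5 354.8   0. ]
```

View pics/w1.png

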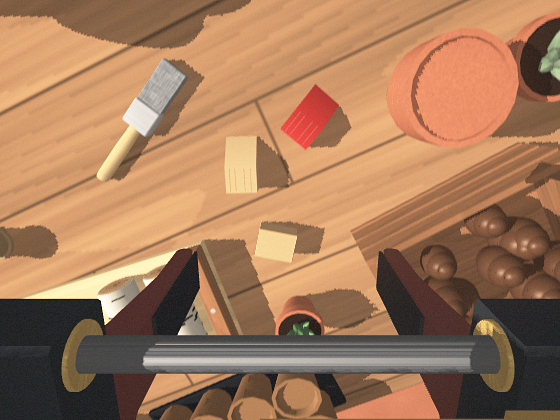

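Run:
```python
from h import *
np.set_printoptions(precision=1,suppress=True)
for f,(u0,u1,v0,v1) in dict(w1=(215,268,125,205),top=(150,186,240,278)).items():
    d=np.load('pics/%s.npz'%f);w=d['w'][v0:v1,u0:u1];px=d['px'][v0:v1,u0:u1]
    hs=cv2.cvtColor(px,cv2.COLOR_RGB2HSV)
    s=w[w[...,2]>12];c=s.mean(0);r=cv2.minAreaRect(s[:,:2].astype(np.float32));print(f,len(s),c,r)
    z=w[...,2];st=4 if f=='w1' else 2
    print('z');print(np.round(z[::st,::st]).astype(int) if not np.isnan(z).any() else np.nan_to_num(z[::st,::st]).round().astype(int))
d=np.load('pics/w1.npz');cv2.imwrite('pics/w1c.png',cv2.resize(d['px'][85:205,215:345],None,fx=6,fy=5,interpolation=cv2.INTER_CUBIC)[:,:,::-1])
```

```text
w1 1529 [463.5 360.9  29.8] ((463.2073059082031, 360.2642822265625), (45.216854095458984, 67.49472045898438), 67.33971405029297)
z
[[ 2  0  0 -2 -2 -2  0 -1  0 -1 -1 -1 -1 -3]
 [-1  0 -1 -3 -1 -2  0 -1  0  0 -1 -1  0  0]
 [-1  0  1 -1  1  1  0  0 -2 -1  0  0  1  0]
 [-1 -3  0  4  4  4  4  3  6  3  3 -1 -1 -1]
 [ 0 -1  1  7  7  8  7  7  9  6  7 -2 -1 -2]
 [-2 -2 -2 13 13 12 12 14 13 11 13  0 -1 -2]
 [-2  0 -1 16 16 19 17 18 17 16 18  1 -1 -1]
 [-1 -3 -1 20 21 21 22 23 24 22 23 -1 -1 -2]
 [-1 -1  0 26 26 26 27 26 27 26 26  0 -2 -1]
 [ 0  0 -1 29 30 30 30 30 31 29 29 -3  0 -2]
 [-3 -1 -1 34 33 35 34 35 36 35 34 -1 -1  0]
 [-2 -2 -2 35 34 34 35 36 34 34 35 -2 -1 -1]
 [-1 -1 -1 34 36 35 36 36 35 35 36 -2  0  2]
 [-1  0  1 35 35 35 33 37 36 35 35 -1 -1  0]
 [ 1 -3  0 34 38 34 34 36 35 35 36 -1 -1 -1]
 [-2 -1  2 35 35 36 35 35 37 36 36 -1  0 -2]
 [-2 -1 -2 34 35 34 35 36 36 36 35 -2 -1 -2]
 [ 1 -1  0 -1 -3 -1  0  0  2 -1  0 -1  0 -3]
 [ 1  0  0 -1  0  0  2 -1 -1  1  0 -2  0 -2]
 [ 1 -1 -1 -1 -1 -1 -1  0 -1 -1  0  0  0 -1]]
top 386 [464.8 355.9  30.5] ((462.3079833984375, 358.7803955078125),
[... 445 characters left out ...]
36 26  5 -2 -3]
 [ 0  0 -5 -1  3 40 33 34 36 35 32 40 36 35 20 -4 -2  0]
 [ 0 -5 -5 -3  2 34 31 32 32 37 37 32 34 38 13  1 -4  0]
 [ 4  0  0  0  2 34 38 35 36 31 39 37 33 28  5  1 -2  0]
 [ 2  1 -5  1  2 29 28 30 35 37 32 36 34 10  4  0 -4  1]
 [ 2  1 -2  5 -1 22 23 31 34 32 37 37 29 13  1  1  1 -5]
 [ 2  1  3 -4 19 13 25 22 27 26 28 30 22 -5  1  6  3  3]
 [ 1  2  2 -2 13 17 15 17 25 20 25 22 12  0 -3  2  6  0]
 [ 1  2  3 -3 10  7 12 18 10 22 22 15  4  2 -3  2  4  1]
 [-1 -3  0  2  3  3  7  8  6 11 19 15  4 -3  1 -1  0 -1]
 [-4  1  4 -2  2  5  0 -5  4  6  6  7 -3  4 -1 -1  2  3]
 [ 0 -1  2  1  3  4 -2 -2 -6 -4  5  2 -3 -4  1 -3  2  0]
 [ 3 -4 -5  2  1 -3  4  2  1  7  1  2  2 -5  1  2 -1  2]]
```

View pics/w1c.png

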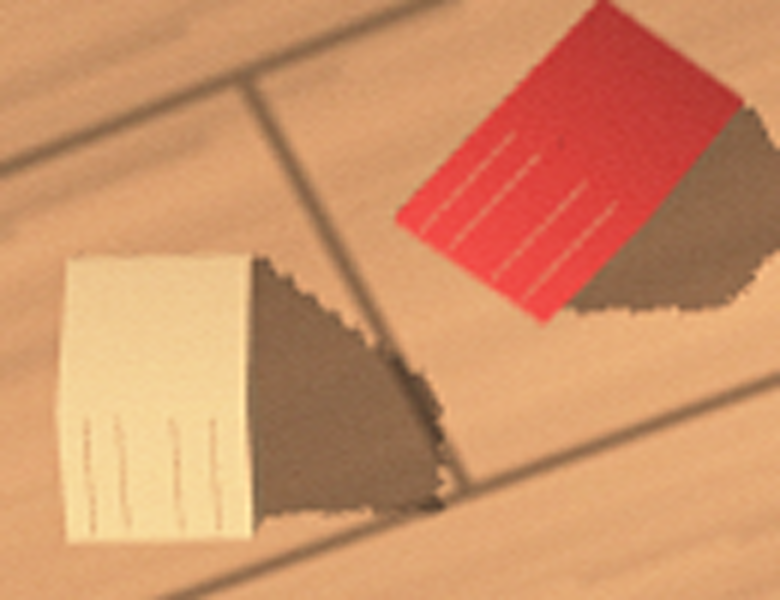

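The wedge is the block at (168, 260) in the top view. Its toe points along about 157° world; the slope shows clearly in the depth map. Next I'll look at the board and the stand.

Request:
play_rows([
  [0,-41,5],
  [0,-41,5],
  [0,-41,5],
  [0,-41,5],
  [0,-41,5],
  [0,-41,5],
  [0,-41,5],
  [0,-41,5],
], yaw=[3,3,3,3,3,3,3,3])

```text
t: 2.93
ee_pos: [478.2, 97.7, 421.7]
orientation: [0.003, -3.14, -0.0]
ft_force: [1.0, 0.3, -0.1]
width: 87.7
grasp_force: 0.0
```

Run:
```python
from h import *
p=shot('wrist');save(p,'w2.png');o=ctrl.get_obs();print(o['t'],o['ee_pos'],o['orientation'])
p=shot('wrist');w=cloud(p);np.savez('pics/w2.npz',w=w,px=p['pixels'])
for t in ['board','stop_face','log_a','log_b']:
  for f in models.landmark_of(p,t)[:3]: print(t,f,ray(p,f['location'],18))
```

```text
2.9833 [478.52873297  91.86393952 422.80694307] [ 0.00402486 -3.1409799   0.00584331]
board {'location': [266.0, 237.2], 'conf': 0.87} [613.57311751  55.40589894  18.        ]
board {'location': [421.9, 291.1], 'conf': 0.33} [712.20448687 325.90234353  18.        ]
stop_face {'location': [363.2, 256.0], 'conf': 0.81} [646.6115194  219.54548012  18.        ]
log_a {'location': [45.3, 50.2], 'conf': 0.95} [ 327.00663861 -260.35524088   18.        ]
log_a {'location': [341.1, 249.3], 'conf': 0.93} [634.61544648 181.60667241  18.        ]
log_a {'location': [294.7, 249.8], 'conf': 0.68} [635.93503294 103.49345388  18.        ]
log_b {'location': [45.3, 50.2], 'conf': 0.95} [ 327.00663861 -260.35524088   18.        ]
log_b {'location': [341.1, 249.3], 'conf': 0.93} [634.61544648 181.60667241  18.        ]
log_b {'location': [294.7, 249.8], 'conf': 0.68} [635.93503294 103.49345388  18.        ]
```

Request:
play_rows([
  [0,-41,0],
  [0,-41,0],
  [0,-41,0],
  [0,-41,0],
  [0,-41,0],
  [0,-41,0],
  [0,-41,0],
  [0,-41,0],
], yaw=[0,0,0,0,0,0,0,0])

```text
t: 3.9
ee_pos: [480.5, -229.8, 422.0]
orientation: [-0.0, -3.141, -0.001]
ft_force: [0.1, 0.4, 0.9]
width: 87.9
grasp_force: 0.0
```

Run:
```python
from h import *
p=shot('wrist');save(p,'w3.png');o=ctrl.get_obs();print(o['t'],o['ee_pos'],o['orientation'])
p=shot('wrist');w=cloud(p);np.savez('pics/w3.npz',w=w,px=p['pixels'])
for t in ['stand','log_c','thin_pole']:
  for f in models.landmark_of(p,t)[:3]: print(t,f,ray(p,f['location'],100))
a=cv2.imread('pics/w2.png');b=cv2.imread('pics/w3.png')
cv2.imwrite('pics/w23.png',cv2.resize(np.vstack([a[:330],b[:330]]),(480,560)))
```

```text
3.95 [ 480.39542861 -235.88102212  421.53168898] [-0.00532424 -3.14021111  0.00469816]
stand {'location': [213.4, 214.3], 'conf': 0.67} [ 549.7665727  -340.03016205  100.        ]
log_c {'location': [274.7, 50.1], 'conf': 0.81} [ 338.6442386  -251.76394574  100.        ]
log_c {'location': [236.6, 219.6], 'conf': 0.68} [ 557.57471022 -307.92894528  100.        ]
log_c {'location': [125.4, 22.5], 'conf': 0.64} [ 307.36147995 -431.97488337  100.        ]
thin_pole {'location': [165.5, 206.6], 'conf': 0.85} [ 538.50705642 -405.94236414  100.        ]
thin_pole {'location': [458.5, 237.3], 'conf': 0.48} [584.34529462   6.2274121  100.        ]
```

View pics/w23.png

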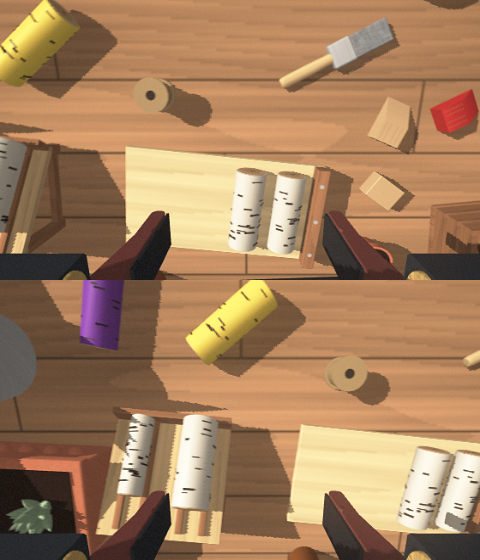

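The top half shows the board with logs a and b at (290, 210) and (250, 210) and the stop at (315, 215). The bottom half shows log_c at (197, 460) in the right lane and the pole at (135, 455). I'll fit the cylinders and the board next.

```bash
cat > fit.py <<'E'
from h import *
from scipy.optimize import least_squares
def cyl(s,c0,d0,r=None):
    # axis through c (varied perpendicular) dir d
    d0=np.array(d0)/np.linalg.norm(d0);a=np.cross(d0,[0,0,1.]);a/=np.linalg.norm(a);b=np.cross(d0,a)
    def un(x): d=d0+x[2]*a+x[3]*b; return c0+x[0]*a+x[1]*b, d/np.linalg.norm(d)
    def res(x):
        c,d=un(x);q=s-c;q=q-np.outer(q@d,d);return np.linalg.norm(q,axis=1)-(r or x[4])
    x=least_squares(res,[0,0,0,0,28],loss='soft_l1',f_scale=2).x
    c,d=un(x);t=(s-c)@d;lo,hi=np.percentile(t,[.5,99.5]);rr=res(x)
    return c+d*(lo+hi)/2,d,(r or x[4]),hi-lo,np.std(rr)
def white(w,px,sel):
    h=cv2.cvtColor(px,cv2.COLOR_RGB2HSV);return w[(h[...,1]<70)&(h[...,2]>110)&sel]
E
python3 - <<'E'
from fit import *
np.set_printoptions(precision=2,suppress=True)
def inb(w,x0,x1,y0,y1,z0,z1): 
    return (w[...,0]>x0)&(w[...,0]<x1)&(w[...,1]>y0)&(w[...,1]<y1)&(w[...,2]>z0)&(w[...,2]<z1)
for f in ['w2','w3','top']:
    d=np.load(f'pics/{f}.npz');w,px=d['w'],d['px']
    if f!='w2':
        s=white(w,px,inb(w,450,640,-350,-265,60,190));
        print(f,'logc',len(s),*cyl(s,s.mean(0)-[0,0,20],[.86,0,.5],29))
        s=white(w,px,inb(w,450,640,-440,-375,40,170));print(f,'pole',len(s),*cyl(s,s.mean(0)-[0,0,15],[.86,-.1,.5],19))
    if f!='w3':
        for n,y0,y1 in(('a',145,205),('b',70,132)):
            s=white(w,px,inb(w,530,720,y0,y1,35,90));
            print(f,n,len(s),*cyl(s,s.mean(0)-[0,0,20],[1,0.15,0])) if len(s)>50 else 0
    # board lines
    h=cv2.cvtColor(px,cv2.COLOR_RGB2HSV)
    m=inb(w,500,740,-120,240,8,28);mm=m.astype(np.uint8)*255
    mm=cv2.morphologyEx(mm,cv2.MORPH_OPEN,np.ones((3,3)))
    s=w[mm>0][:,:2]
    # near edge: min x per y-bin ; -y edge: min y per x-bin
    for nm,ax,rng in(('near',1,range(-90,210,10)),('far',1,range(-90,210,10)),('-y',0,range(560,690,8))):
        P=[]
        for b in rng:
            q=s[(s[:,ax]>b)&(s[:,ax]<b+10)]
            if len(q)>8:
                v=q[:,1-ax]; P.append((b+5,np.percentile(v,97 if nm=='far' else 3)))
        P=np.array(P)
        if len(P)>4:
            k=np.ones(len(P),bool)
            for _ in range(4):
                c=np.polyfit(P[k,0],P[k,1],1);k=abs(np.polyval(c,P[:,0])-P[:,1])<4
            print(f,nm,k.sum(),len(P),c,np.degrees(np.arctan(c[0])))
    st=w[inb(w,520,760,195,245,46,60)];print(f,'stoptop',len(st),st.mean(0),cv2.minAreaRect(st[:,:2].astype(np.float32)) if len(st)>5 else 0)
E
```

```text
w2 a 2632 [624.12 172.79  43.45] [ 0.99 -0.11  0.  ] 25.574678151591794 146.5537813005269 0.7607618181830211
w2 b 2771 [616.94  99.51  44.88] [ 0.99 -0.12  0.  ] 27.14194907366463 146.15508510042952 0.737516386959812
w2 near 30 30 [  0.09 519.17] 5.3305063194360125
w2 far 25 30 [  0.13 710.  ] 7.3554217523548395
w2 -y 12 17 [ -0.03 -96.81] -1.530803793705344
w2 stoptop 1736 [633.54 225.17  51.2 ] ((640.456298828125, 220.0682830810547), (199.90011596679688, 49.938053131103516), 0.04530973732471466)
w3 logc 4390 [ 551.99 -310.36  103.2 ] [ 0.86 -0.08  0.5 ] 29 146.26009548863607 0.7853374127961331
w3 pole 2400 [ 542.15 -409.97   88.67] [ 0.86 -0.08  0.5 ] 19 131.84126227362208 0.7845896157211937
w3 near 29 29 [  0.09 519.1 ] 5.261514226672311
w3 far 3 29 [  0.33 680.95] 18.487803424859713
w3 -y 17 17 [ -0.03 -97.75] -1.4870661672623329
w3 stoptop 18 [705.39 209.4   48.31] ((704.9097290039062, 209.34536743164062), (2.5361390113830566, 13.613127708435059), 84.39242553710938)
top logc 1018 [ 551.79 -311.69  104.32] [ 0.86 -0.08  0.5 ] 29 145.63693315093695 1.8393879924379908
top pole 523 [ 542.06 -411.13   89.97] [ 0.86 -0.08  0.5 ] 19 131.12954794195667 1.9898076003241518
top a 808 [624.45 171.2   45.62] [ 0.99 -0.11  0.01] 24.54211351493821 145.6456814196525 1.9715935758741772
top b 850 [617.14  97.98  47.29] [ 0.99 -0.11 -0.  ] 25.98988761082987 145.1838196042272 2.1217783376006825
top near 30 30 [  0.09 521.24] 5.104244367913174
top far 30 30 [  0.12 711.17] 7.085339956367739
top -y 17 17 [  -0. -112.] -0.046657995252547116
top stoptop 597 [637.92 223.72  52.12] ((640.64990234375, 219.16162109375), (48.80604553222656, 198.76805114746094), 88.96868896484375)
```

Run:
```python
from fit import *
np.set_printoptions(precision=2,suppress=True)
for f in ['w2','w3','top']:
    w=np.load(f'pics/{f}.npz')['w'];q=w[(w[...,2]>11)&(w[...,2]<25)]
    th=-6.3
    for it in range(4):
        a=np.radians(th);ex=np.array([np.cos(a),np.sin(a)]);ey=np.array([-ex[1],ex[0]])
        c=np.array([620,55]);X=(q[:,:2]-c)@ex;Y=(q[:,:2]-c)@ey;out={}
        for nm,A,B,sg,rng,bl in(('near',X,Y,-1,range(-150,40,6),(70,125)),('far',X,Y,1,range(-150,40,6),(70,125)),('-y',Y,X,-1,range(-85,86,6),(150,215))):
            P=[]
            for b in rng:
                k=(B>b)&(B<b+6)&(sg*A>bl[0])&(sg*A<bl[1]);v=np.sort(sg*A[k])
                if len(v)>6: P.append((b+3,sg*np.percentile(v,98)))
            if len(P)<6: continue
            P=np.array(P);k=np.ones(len(P),bool)
            for _ in range(6):
                cc=np.polyfit(P[k,0],P[k,1],1);e=abs(np.polyval(cc,P[:,0])-P[:,1]);k=e<max(3,np.median(e)*1.5)
            out[nm]=(k.sum(),len(P),np.round(cc,3))
        if 'near' in out: th-=np.degrees(out['near'][2][0])*.7
    print(f,th,out)
    S=w[(w[...,2]>46)&(w[...,2]<58)&(w[...,0]>520)&(w[...,0]<740)]
    Y=(S[:,:2]-c)@ey;Y=Y[(Y>145)&(Y<200)];print('stop y',np.percentile(Y,[1,3,10,50,90,97,99]),len(Y))
```

```text
w2 -5.979143634726738 {'near': (np.int64(32), 32, array([  0.  , -97.27])), 'far': (np.int64(25), 26, array([  0.01, 101.59])), '-y': (np.int64(29), 29, array([  -0.01, -188.93]))}
stop y [162.41 162.65 163.66 172.73 182.11 184.08 184.82] 1665
w3 -5.979143634726738 {'near': (np.int64(32), 32, array([ -0.  , -97.42])), 'far': (np.int64(15), 21, array([  0.  , 101.11])), '-y': (np.int64(29), 29, array([   0.  , -190.28]))}
stop y [161.06 161.08 161.53 162.61 163.39 163.58 163.62] 18
top -6.059357726045054 {'near': (np.int64(31), 32, array([ -0. , -96.4])), 'far': (np.int64(32), 32, array([ -0.  , 100.91])), '-y': (np.int64(29), 29, array([  -0.  , -190.21]))}
stop y [160.68 161.   162.37 171.69 181.38 183.04 183.64] 564
```

Request:
play_rows([
  [12,-12.4,-30],
  [12,-12.4,-30],
  [12,-12.4,-30],
  [12,-12.4,-30],
  [12,-12.4,-30],
  [11,-12.4,-30],
  [0,0,-30],
  [0,0,0],
], yaw=[-1.3,-1,-1,-1,-1,0,0,0], gripper=0)

```text
t: 4.82
ee_pos: [548.9, -300.1, 206.3]
orientation: [-0.145, -3.129, -0.008]
ft_force: [-0.7, 0.9, -1.0]
width: 87.7
grasp_force: 0.0
```

Run:
```python
from fit import *
np.set_printoptions(precision=2,suppress=True)
p=shot('wrist');o=ctrl.get_obs();print(o['ee_pos'],R.from_rotvec(o['orientation']).as_matrix()[:2,1])
w=cloud(p);px=p['pixels']
s=white(w,px,(w[...,0]>450)&(w[...,0]<640)&(w[...,1]>-350)&(w[...,1]<-265)&(w[...,2]>60)&(w[...,2]<180))
print(len(s),*cyl(s,np.array([552,-310.5,103.3]),[.86,-.08,.5],29))
```

```text
[ 549.76 -300.81  209.52] [0.09 1.  ]
15034 [ 551.92 -310.28  103.23] [ 0.86 -0.08  0.5 ] 29 146.05808474580257 0.6910184632271934
```

Request:
play_rows([
  [1,-5,-15],
  [1,-4.5,-20],
  [0,0,-25],
  [0,0,-25],
  [0,0,-20],
  [0,0,-15],
  [0,0,0],
  [0,0,0],
], yaw=[0,0,0,0,0,0,0,0])

```text
t: 5.53
ee_pos: [554.0, -312.8, 94.4]
orientation: [0.147, 3.137, -0.001]
ft_force: [0.2, -1.2, 0.8]
width: 87.7
grasp_force: 0.0
```

Request:
play_rows([
  [-1,1,-4],
  [-1,1,-3],
  [0,0,0],
  [0,0,0],
], yaw=[0,0,0,0])

```text
t: 5.87
ee_pos: [551.1, -311.7, 86.4]
orientation: [0.15, 3.137, -0.001]
ft_force: [0.5, 1.1, -0.3]
width: 88.1
grasp_force: 0.0
```

Request:
play_rows([
  [0,0,0],
  [0,0,0],
  [0,0,0],
  [0,0,0],
  [0,0,0],
  [0,0,0],
  [0,0,0],
  [0,0,0],
], yaw=[0,0,0,0,0,0,0,0], gripper=1)

```text
t: 6.53
ee_pos: [550.7, -311.1, 85.7]
orientation: [-0.15, -3.137, -0.001]
ft_force: [-0.3, 5.4, 3.2]
width: 57.7
grasp_force: 30.0
```

Gripped at 57.7 mm. Lifting.

Request:
play_rows([
  [0,0,6],
  [0,0,10],
  [0,0,16],
  [0,0,24],
  [0,0,24],
  [0,0,24],
  [0,0,16],
  [0,0,0],
], yaw=[0,0,0,0,0,0,0,0])

```text
t: 7.2
ee_pos: [552.8, -313.3, 210.3]
orientation: [0.15, 3.132, -0.006]
ft_force: [1.0, -2.2, -3.6]
width: 57.6
grasp_force: 30.0
```

Request:
play_rows([
  [7.5,38.7,0],
  [7.5,38.7,0],
  [7.5,38.7,0],
  [7.5,38.7,0],
  [7.5,38.7,0],
  [7.5,38.7,0],
  [7.5,38.7,0],
  [7.5,38.6,0],
], yaw=[0,0,0,0,0,0,0,0])

```text
t: 7.87
ee_pos: [610.3, -0.6, 204.6]
orientation: [-0.15, -3.137, 0.001]
ft_force: [1.2, -1.1, -4.7]
width: 57.6
grasp_force: 30.0
```

Run:
```python
from fit import *
np.set_printoptions(precision=2,suppress=True)
for n in ['top','scene']:
    p=shot(n);o=ctrl.get_obs();print(o['ee_pos'],o['ft_force'],R.from_rotvec(o['orientation']).as_matrix()[:2,1])
    save(p,n+'L.png')
a=cv2.imread('pics/sceneL.png')[150:300,220:420];cv2.imwrite('pics/L.png',cv2.resize(a,(800,600)))
```

```text
[611.65   5.98 204.81] [ 1.65  4.94 -3.48] [0.09 1.  ]
[611.12   2.83 204.71] [ 0.3  -0.16 -4.37] [0.09 1.  ]
```

View pics/L.png

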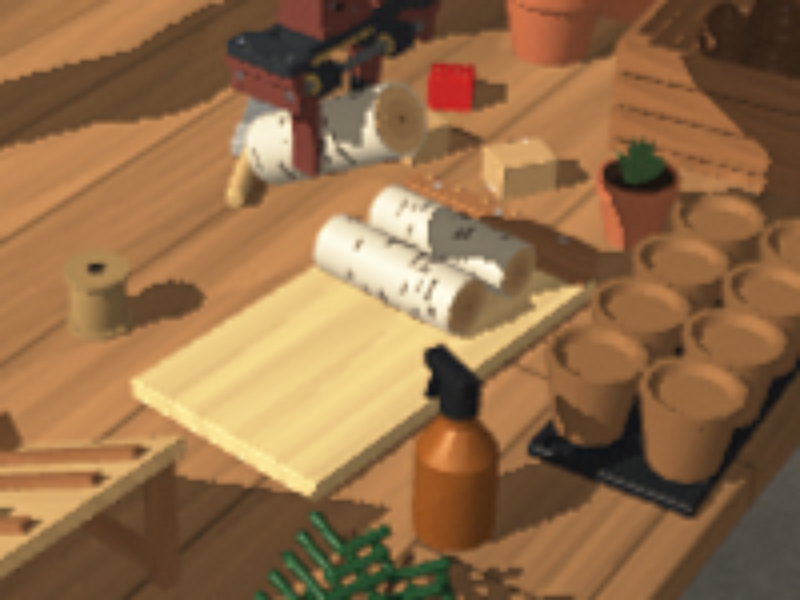

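The log is held at its centre and still tilted with its lower end towards the robot. I'll lower it so the low end touches first and the board levels it in the pads.

Request:
play_rows([
  [0,-2,-20],
  [0,-3,-25],
  [0,0,-25],
  [0,0,-20],
  [0,0,-15],
  [0,0,-12],
  [0,0,-8],
  [0,0,0],
], yaw=[-0.8,0,0,0,0,0,0,0])

```text
t: 8.63
ee_pos: [609.6, -7.6, 78.7]
orientation: [-0.172, -3.134, 0.0]
ft_force: [-0.5, 0.2, -4.1]
width: 57.2
grasp_force: 30.0
```

Request:
play_rows([
  [0,0,-5],
  [0,0,-5],
  [0,0,-4],
  [0,0,-4],
  [0,0,-4],
  [0,0,-2],
  [0,0,0],
], yaw=[0,0,0,0,0,0,0])

```text
t: 9.22
ee_pos: [614.1, -7.4, 58.3]
orientation: [0.171, 3.13, -0.0]
ft_force: [4.1, -1.2, 5.6]
width: 57.7
grasp_force: 30.0
```

Request:
play_rows([
  [0,0,-3],
  [0,0,-3],
  [0,0,-3],
  [0,0,-3],
  [0,0,-3],
  [0,0,0],
], yaw=[0,0,0,0,0,0])

```text
t: 9.72
ee_pos: [610.3, -7.1, 41.0]
orientation: [-0.172, -3.136, -0.0]
ft_force: [2.4, 0.1, 1.5]
width: 57.2
grasp_force: 30.0
```

Request:
play_rows([
  [0,0,-3],
  [0,0,-3],
  [0,0,-2],
  [0,0,-1.5],
  [0,0,0],
], yaw=[0,0,0,0,0])

```text
t: 10.13
ee_pos: [610.1, -7.1, 31.4]
orientation: [-0.172, -3.135, 0.0]
ft_force: [1.5, -0.3, -0.7]
width: 57.4
grasp_force: 30.0
```

Run:
```python
from fit import *
np.set_printoptions(precision=3,suppress=True)
for n in ['top','wrist']:
    p=shot(n);o=ctrl.get_obs();w=cloud(p);
    s=white(w,p['pixels'],(w[...,0]>510)&(w[...,0]<700)&(w[...,1]>-40)&(w[...,1]<26)&(w[...,2]>40)&(w[...,2]<110))
    print(n,o['ee_pos'],o['ft_force'],len(s));
    if len(s)>60: print(*cyl(s,np.array([610,-7,47.]),[.99,-.1,.0],29))
```

```text
top [610.034  -7.134  31.573] [ 0.658 -0.31  -1.566] 0
wrist [609.969  -7.117  31.652] [-0.043 -0.121 -1.201] 25792
[595.515  -4.706  48.666] [ 0.993 -0.108  0.053] 29 113.07628493093938 0.5284292273599476
```

Request:
play_rows([
  [0,0,-1.5],
  [0,0,-1.5],
  [0,0,-1],
  [0,0,0],
  [0,0,0],
], yaw=[0,0,0,0,0])

```text
t: 10.65
ee_pos: [611.0, -7.2, 28.2]
orientation: [0.172, 3.137, 0.0]
ft_force: [1.9, 0.1, -0.6]
width: 57.7
grasp_force: 30.0
```

Run:
```python
from fit import *
np.set_printoptions(precision=3,suppress=True)
for n in ['wrist']:
    p=shot(n);o=ctrl.get_obs();w=cloud(p);
    s=white(w,p['pixels'],(w[...,0]>510)&(w[...,0]<700)&(w[...,1]>-40)&(w[...,1]<26)&(w[...,2]>40)&(w[...,2]<110))
    print(n,o['ee_pos'],o['ft_force'],len(s));
    if len(s)>60: print(*cyl(s,np.array([610,-7,47.]),[.99,-.1,.0],29))
```

```text
wrist [610.86   -7.169  28.199] [ 2.204 -0.377 -0.297] 26086
[598.11   -4.941  46.033] [ 0.994 -0.108  0.004] 29 116.94760957531513 0.5220286097606234
```

Level and resting on the board. Releasing.

Request:
play_rows([
  [0,0,0],
  [0,0,0],
  [0,0,0],
  [0,0,0],
  [0,0,0],
  [0,0,0],
  [0,0,0],
  [0,0,0],
], yaw=[0,0,0,0,0,0,0,0], gripper=0)

```text
t: 11.37
ee_pos: [610.8, -7.2, 28.2]
orientation: [-0.172, -3.137, 0.0]
ft_force: [-0.6, 0.7, -0.3]
width: 87.7
grasp_force: 0.0
```

Request:
play_rows([
  [0,0,5],
  [0,0,15],
  [0,0,20],
  [0,0,30],
  [0,0,40],
  [0,0,30],
  [0,0,10],
  [0,0,0],
], yaw=[0,0,0,0,0,0,0,0])

```text
t: 12.03
ee_pos: [612.8, -7.2, 181.7]
orientation: [0.171, 3.131, 0.0]
ft_force: [0.6, -0.3, -0.2]
width: 87.9
grasp_force: 0.0
```

```bash
cat >> fit.py <<'E'
C=np.array([621.75,52.5]);EX=np.array([np.cos(np.radians(-6)),np.sin(np.radians(-6))]);EY=np.array([-EX[1],EX[0]])
def b2w(x,y): return C+EX*x+EY*y
def w2b(p): p=np.asarray(p)[:2]-C; return np.array([p@EX,p@EY])
def logs(p,guess,half=24):
    w=cloud(p);B=np.stack([(w[...,:2]-C)@EX,(w[...,:2]-C)@EY],-1)
    for n,(y,r) in guess.items():
        s=white(w,p['pixels'],(abs(B[...,0])<95)&(abs(B[...,1]-y)<half)&(w[...,2]>38)&(w[...,2]<90))
        if len(s)<100: print(n,len(s));continue
        c,d,rr,L,sd=cyl(s,np.r_[b2w(0,y),46],np.r_[EX,0],r)
        d=d*np.sign(d[0]);print(n,'board xy',w2b(c),'z',c[2],'ang',np.degrees(np.arctan2(d[1],d[0]))+6,'tilt',np.degrees(d[2]),'r',rr,'L',L)
E
python3 - <<'E'
from fit import *
np.set_printoptions(precision=2,suppress=True)
p=shot('wrist');o=ctrl.get_obs();print(o['t'],o['ee_pos'],w2b(o['ee_pos']),R.from_rotvec(o['orientation']).as_matrix()[:2,1])
logs(p,dict(a=(120,26),b=(46,27.5),c=(-58,29)))
p=shot('top');logs(p,dict(a=(120,26),b=(46,27.5),c=(-58,29)))
E
```

```text
12.0833 [611.38  -7.17 179.23] [ -4.08 -60.43] [0.11 0.99]
a board xy [-10.33 120.03] z 42.82926195250341 ang -0.4622436923756714 tilt 0.04427838766136734 r 26 L 145.88405889655894
b board xy [-11.49  46.29] z 44.38560199946551 ang -0.7768089914036649 tilt 0.04050814127995405 r 27.5 L 142.52624761122985
c board xy [ -2.83 -59.83] z 45.93487888036922 ang -0.16759402877051865 tilt 0.04076527489318155 r 29 L 145.6507544971546
a board xy [-10.17 118.36] z 43.951113532155986 ang -0.41528341722190465 tilt -0.11517197380166735 r 26 L 145.37064306813383
b board xy [-9.66 43.29] z 46.87342203968374 ang -1.4631954739643556 tilt 0.8218820296367298 r 27.5 L 143.82712898900394
c board xy [-15.75 -61.64] z 46.83831267245217 ang 2.1999965015912837 tilt -1.3202941986355836 r 29 L 22.282393280807625
```

log_c is down, level and released at board (-3, -60). Next I'll turn the gripper 90° and use the two open fingers to close up the row from the outer side.

Request:
play_rows([
  [-1,-8,0],
  [-1,-8,0],
  [-1,-8,0],
  [-1,-8,0],
  [-1,-8,0],
  [-1,-8,0],
  [-1,-8,0],
  [-1,-8,0],
], yaw=[-7,-7,-7,-7,-7,-7,-7,-7])

```text
t: 12.8
ee_pos: [601.1, -71.3, 175.2]
orientation: [-1.63, -2.68, 0.003]
ft_force: [0.3, 0.5, 0.7]
width: 87.8
grasp_force: 0.0
```

Request:
play_rows([
  [0,0,-20],
  [0,0,-25],
  [0,0,-25],
  [0,0,-25],
  [0,0,-25],
  [0,0,-18],
  [0,0,-10],
  [0,0,0],
], yaw=[-7,-7,-7,-7,-6,0,0,0])

```text
t: 13.47
ee_pos: [599.6, -70.7, 26.0]
orientation: [-2.335, -2.094, 0.008]
ft_force: [0.0, 0.0, 0.1]
width: 87.9
grasp_force: 0.0
```

Run:
```python
from fit import *
np.set_printoptions(precision=2,suppress=True)
o=ctrl.get_obs();print(o['t'],o['ee_pos'],w2b(o['ee_pos']),o['ft_force'],o['qpos'],np.degrees(np.arctan2(*R.from_rotvec(o['orientation']).as_matrix()[[1,0],1])))
```

```text
13.4667 [599.59 -70.72  26.01] [  -9.16 -124.86] [0.01 0.04 0.12] [-0.14  0.67  1.76 -0.    0.72 -0.03] -6.225903891899146
```

Request:
play_rows([
  [1,7,0],
  [1,6,0],
  [0.5,4,1],
  [0.4,4,0],
  [0.4,4,0],
  [0.4,4,0],
  [0.4,4,0],
  [0.4,4,0],
], yaw=[0,0,0,0,0,0,0,0])

```text
t: 14.13
ee_pos: [607.5, -33.7, 31.4]
orientation: [2.339, 2.097, 0.0]
ft_force: [-0.1, -0.8, -0.3]
width: 87.9
grasp_force: 0.1
```

Request:
play_rows([
  [0.4,4,0],
  [0.4,4,0],
  [0.4,4,0],
  [0.4,4,0],
  [0.4,4,0],
  [0.4,4,0],
  [0.4,4,0],
  [0.4,4,0],
], yaw=[0,0,0,0,0,0,0,0])

```text
t: 14.8
ee_pos: [610.5, -1.8, 31.1]
orientation: [-2.339, -2.097, 0.0]
ft_force: [-0.6, -0.5, 0.2]
width: 88.1
grasp_force: 0.1
```

Run:
```python
from fit import *
np.set_printoptions(precision=2,suppress=True)
o=ctrl.get_obs();print(o['t'],o['ee_pos'],w2b(o['ee_pos']),o['ft_force'])
p=shot('top');logs(p,dict(a=(120,26),b=(46,27.5),c=(-28,29)),28)
```

```text
14.8 [610.55  -1.78  31.13] [ -5.47 -55.15] [-0.63 -0.51  0.19]
a board xy [-10.17 118.63] z 43.944132021886006 ang -0.25224450902330986 tilt -0.06153356974627365 r 26 L 145.12686662382941
b board xy [-9.72 44.62] z 45.52075779113828 ang -1.1527759211239559 tilt 0.19168475971916754 r 27.5 L 144.6846263016118
c 0
```

Request:
play_rows([
  [0.4,4,0],
  [0.4,4,0],
  [0.4,4,0],
  [0.4,4,0],
  [0.4,4,0],
  [0.4,4,0],
  [0.4,4,0],
  [0.4,4,0],
], yaw=[0,0,0,0,0,0,0,0])

```text
t: 15.52
ee_pos: [613.8, 30.1, 31.3]
orientation: [2.339, 2.097, -0.0]
ft_force: [-0.4, -3.3, 2.6]
width: 87.9
grasp_force: 1.4
```

Request:
play_rows([
  [0.2,2,0],
  [0.2,2,0],
  [0.2,2,0],
  [0.2,1.5,0],
  [0.1,1,0],
  [0,0,0],
], yaw=[0,0,0,0,0,0])

```text
t: 16.02
ee_pos: [614.6, 38.6, 31.1]
orientation: [-2.339, -2.097, 0.0]
ft_force: [0.1, 0.2, -0.2]
width: 87.7
grasp_force: 0.0
```

Request:
play_rows([
  [0.1,1,0],
  [0.1,1,0],
  [0.1,1,0],
  [0.1,0.5,0],
  [0,0,0],
], yaw=[0,0,0,0,0])

```text
t: 16.43
ee_pos: [614.9, 40.9, 31.2]
orientation: [2.339, 2.096, -0.002]
ft_force: [-0.6, -4.7, 1.3]
width: 87.7
grasp_force: 2.8
```

Request:
play_rows([
  [0.1,0.7,0],
  [0.1,0.7,0],
  [0,0.6,0],
  [0,0,0],
], yaw=[0,0,0,0])

```text
t: 16.77
ee_pos: [615.2, 41.2, 31.2]
orientation: [2.337, 2.096, -0.004]
ft_force: [-0.6, -14.0, 1.4]
width: 87.8
grasp_force: 7.1
```

Run:
```python
from fit import *
np.set_printoptions(precision=2,suppress=True)
o=ctrl.get_obs();print(o['t'],o['ee_pos'],w2b(o['ee_pos']),o['ft_force'])
p=shot('top');logs(p,dict(a=(137,26),b=(83,27.5),c=(27,29)),25)
```

```text
16.7667 [615.18  41.2   31.22] [ -5.35 -11.93] [ -0.63 -13.99   1.38]
a board xy [-10.33 137.56] z 44.08025065186009 ang 0.041431595413836675 tilt 0.03251373826130933 r 26 L 144.99909050709059
b board xy [-8.98 81.77] z 47.30635029736644 ang -0.5273583028779054 tilt 0.10879658839295085 r 27.5 L 142.5249199198563
c 0
```

The row is closed up: 14 N is reached with almost no motion. Backing off and going for the wedge.

Request:
play_rows([
  [-0.2,-2,0],
  [-0.5,-5,0],
  [-1,-10,0],
  [-1,-10,5],
  [0,-5,30],
  [0,0,40],
  [0,0,40],
  [0,0,35],
], yaw=[0,0,0,0,0,0,0,0])

```text
t: 17.48
ee_pos: [612.5, 10.9, 183.7]
orientation: [2.34, 2.096, 0.001]
ft_force: [0.3, 0.0, 0.8]
width: 87.5
grasp_force: 0.0
```

Run:
```python
from fit import *
np.set_printoptions(precision=2,suppress=True)
p=shot('wrist');o=ctrl.get_obs();print(o['t'],o['ee_pos'],w2b(o['ee_pos']))
logs(p,dict(a=(138,26),b=(84,27.5),c=(28,29)),25)
```

```text
17.5333 [616.46  11.01 190.87] [ -0.93 -41.82]
a 0
b board xy [-8.81 85.08] z 44.391627980715725 ang -0.09263230359028451 tilt 0.03942596842980055 r 27.5 L 146.6839230445295
c board xy [-1.63 28.53] z 45.88758045822658 ang -0.128701377172054 tilt 0.03345566798201973 r 29 L 146.63059611586334
```

Request:
play_rows([
  [-17,40,5],
  [-17,40,5],
  [-17,40,0],
  [-17,40,0],
  [-17,40,0],
  [-17,40,0],
  [-17,40,0],
  [-17,40,0],
], yaw=[7,7,7,7,7,7,7,7])

```text
t: 18.2
ee_pos: [481.5, 319.2, 191.0]
orientation: [1.073, 2.952, 0.001]
ft_force: [1.0, 1.1, 0.7]
width: 88.0
grasp_force: 0.0
```

Request:
play_rows([
  [-1,20,0],
  [-1,5,-10],
  [0,0,-20],
  [0,0,0],
], yaw=[7,7,3.5,0])

```text
t: 18.53
ee_pos: [478.6, 342.2, 158.0]
orientation: [-0.614, -3.078, 0.005]
ft_force: [0.1, -1.3, -1.1]
width: 88.1
grasp_force: 0.0
```

Run:
```python
from fit import *
np.set_printoptions(precision=2,suppress=True)
o=ctrl.get_obs();p=shot('wrist');print(o['t'],o['ee_pos'],np.degrees(np.arctan2(*R.from_rotvec(o['orientation']).as_matrix()[[1,0],1])))
w=cloud(p);m=(w[...,0]>400)&(w[...,0]<530)&(w[...,1]>310)&(w[...,1]<415)&(w[...,2]>12)&(w[...,2]<45)
m=cv2.morphologyEx(m.astype(np.uint8),cv2.MORPH_OPEN,np.ones((5,5)));n,l,st,_=cv2.connectedComponentsWithStats(m);k=1+np.argmax(st[1:,4])
s=w[l==k];r=cv2.minAreaRect(s[:,:2].astype(np.float32));print(len(s),r,np.median(s[:,2]))
t=s[s[:,2]>33];print(t.mean(0),cv2.minAreaRect(t[:,:2].astype(np.float32)))
```

```text
18.5333 [478.55 342.21 157.99] 67.42715252511269
4494 ((464.09893798828125, 360.12127685546875), (44.93019104003906, 64.40762329101562), 67.64629364013672) 34.45230008573745
[474.8  355.52  35.17] ((474.6442565917969, 355.7584228515625), (44.733367919921875, 41.689453125), 67.41903686523438)
```

Request:
play_rows([
  [-2.5,7,-10],
  [-2,6.8,-20],
  [0,0,-25],
  [0,0,-25],
  [0,0,-25],
  [0,0,-25],
  [0,0,-12],
  [0,0,0],
], yaw=[0,0,0,0,0,0,0,0])

```text
t: 19.25
ee_pos: [474.7, 355.7, 16.4]
orientation: [-0.622, -3.076, 0.005]
ft_force: [-0.8, 0.3, 0.0]
width: 87.9
grasp_force: 0.0
```

Run:
```python
from fit import *
np.set_printoptions(precision=2,suppress=True)
o=ctrl.get_obs();print(o['t'],o['ee_pos'],o['ft_force'],np.degrees(np.arctan2(*R.from_rotvec(o['orientation']).as_matrix()[[1,0],1])))
```

```text
19.25 [474.69 355.75  16.45] [-0.78  0.31  0.05] 67.12870343839774
```

Request:
play_rows([
  [0,0,-5],
  [0,0,-5],
  [0,0,-1],
  [0,0,0],
], yaw=[0,0,0,0])

```text
t: 19.58
ee_pos: [476.3, 357.2, 8.4]
orientation: [0.62, 3.079, 0.001]
ft_force: [-0.1, -0.4, 0.4]
width: 87.9
grasp_force: 0.0
```

Request:
play_rows([
  [0,0,0],
  [0,0,0],
  [0,0,0],
  [0,0,0],
  [0,0,0],
  [0,0,0],
  [0,0,0],
  [0,0,0],
], yaw=[0,0,0,0,0,0,0,0], gripper=1)

```text
t: 20.25
ee_pos: [475.8, 356.8, 7.7]
orientation: [-0.62, -3.08, 0.0]
ft_force: [0.9, -1.0, 1.5]
width: 44.9
grasp_force: 29.9
```

Request:
play_rows([
  [0,0,10],
  [0,0,25],
  [0,0,35],
  [0,0,35],
  [0,0,30],
  [0,0,15],
  [0,0,0],
], yaw=[0,0,0,0,0,0,0])

```text
t: 20.83
ee_pos: [477.9, 358.4, 162.5]
orientation: [0.619, 3.075, 0.009]
ft_force: [0.1, 0.5, -0.6]
width: 45.0
grasp_force: 29.9
```

Run:
```python
from fit import *
np.set_printoptions(precision=2,suppress=True)
o=ctrl.get_obs();print(o['t'],o['ee_pos'],o['ft_force'],o['width'],np.degrees(np.arctan2(*R.from_rotvec(o['orientation']).as_matrix()[[1,0],1])))
print(b2w(-2,-45),b2w(-2,-60))
```

```text
20.8333 [477.93 358.41 162.46] [ 0.05  0.54 -0.59] 44.98078756743244 67.23511481693434
[615.06   7.96] [613.49  -6.96]
```

Request:
play_rows([
  [12.5,-36,0],
  [12.5,-36,0],
  [12.5,-36,0],
  [12.5,-36,0],
  [12.5,-36,0],
  [12.5,-36,0],
  [12.5,-36,0],
  [12.5,-36,0],
], yaw=[-7,-7,-7,-7,-7,-7,-7,-7])

```text
t: 21.5
ee_pos: [575.3, 67.0, 156.5]
orientation: [-2.0, -2.421, 0.002]
ft_force: [0.1, 0.3, 0.1]
width: 44.7
grasp_force: 29.9
```

Request:
play_rows([
  [11,-31,0],
  [11,-31,0],
  [11,-30,-10],
  [0,0,-20],
  [0,0,-20],
  [0,0,-20],
  [0,0,-10],
  [0,0,0],
], yaw=[-7,-7,-3.2,0,0,0,0,0])

```text
t: 22.17
ee_pos: [606.3, -23.0, 74.4]
orientation: [-2.331, -2.1, 0.007]
ft_force: [0.1, 1.4, -0.8]
width: 45.0
grasp_force: 29.9
```

Run:
```python
from fit import *
np.set_printoptions(precision=2,suppress=True)
o=ctrl.get_obs();p=shot('wrist');print(o['t'],o['ee_pos'],w2b(o['ee_pos']),o['width'],np.degrees(np.arctan2(*R.from_rotvec(o['orientation']).as_matrix()[[1,0],1])))
logs(p,dict(b=(84,27.5),c=(28,29)),25)
```

```text
22.1667 [606.32 -23.03  74.42] [ -7.45 -76.73] 44.98771907190435 -5.97252730284504
b 0
c board xy [-1.75 28.66] z 45.898982917796666 ang -0.13874116983838203 tilt 0.03914688763844054 r 29 L 145.8490719850048
```

Request:
play_rows([
  [2,0,-10],
  [2,0,-12],
  [1,0,-10],
  [0,0,-6],
  [0,0,-4],
  [0,0,-2],
  [0,0,0],
  [0,0,0],
], yaw=[0,0,0,0,0,0,0,0])

```text
t: 22.88
ee_pos: [614.0, -23.1, 33.8]
orientation: [2.334, 2.103, 0.0]
ft_force: [-0.4, -0.6, -0.2]
width: 44.8
grasp_force: 29.9
```

Request:
play_rows([
  [0,0,-1.5],
  [0,0,-1],
  [0,0,0],
  [0,0,0],
], yaw=[0,0,0,0])

```text
t: 23.22
ee_pos: [613.9, -23.1, 31.4]
orientation: [2.334, 2.103, 0.0]
ft_force: [-0.1, 0.2, -1.8]
width: 44.8
grasp_force: 29.9
```

Request:
play_rows([
  [0,0,-1.5],
  [0,0,-1.5],
  [0,0,-1],
  [0,0,-0.5],
  [0,0,0],
  [0,0,0],
], yaw=[0,0,0,0,0,0])

```text
t: 23.72
ee_pos: [613.8, -23.1, 26.6]
orientation: [-2.334, -2.103, 0.0]
ft_force: [0.1, -0.1, -0.9]
width: 44.8
grasp_force: 29.9
```

Request:
play_rows([
  [0,0,-0.5],
  [0,0,-0.5],
  [0,0,0],
  [0,0,0],
], yaw=[0,0,0,0])

```text
t: 24.05
ee_pos: [613.9, -23.1, 25.7]
orientation: [2.334, 2.103, 0.0]
ft_force: [-0.1, -0.8, -0.5]
width: 44.8
grasp_force: 29.9
```

Request:
play_rows([
  [0,0,-0.5],
  [0,0,-0.4],
  [0,0,0],
  [0,0,0],
], yaw=[0,0,0,0])

```text
t: 24.38
ee_pos: [613.9, -23.1, 25.7]
orientation: [2.334, 2.103, 0.0]
ft_force: [-2.2, -0.4, 7.7]
width: 44.7
grasp_force: 29.9
```

Request:
play_rows([
  [0,0,0.8],
  [0.4,4,0],
  [0.5,5,0],
  [0.5,5,0],
  [0.5,5,0],
  [0.4,4,0],
  [0.3,3,0],
  [0,0,0],
], yaw=[0,0,0,0,0,0,0,0])

```text
t: 25.05
ee_pos: [616.8, 3.9, 25.7]
orientation: [2.334, 2.103, 0.001]
ft_force: [0.2, 2.2, 3.0]
width: 45.0
grasp_force: 29.9
```

Run:
```python
from fit import *
np.set_printoptions(precision=2,suppress=True)
o=ctrl.get_obs();p=shot('wrist');print(o['t'],o['ee_pos'],w2b(o['ee_pos']),o['ft_force'])
logs(p,dict(b=(84,27.5),c=(28,29)),25)
```

```text
25.05 [616.77   3.88  25.73] [  0.13 -48.87] [0.18 2.23 2.98]
b board xy [-8.77 86.46] z 47.5613586048003 ang -0.0891168139042815 tilt 0.004916014340113692 r 27.5 L 145.6983853610315
c board xy [-1.66 28.62] z 45.89485385723555 ang -0.14363394812580665 tilt 0.031538249392693576 r 29 L 145.76373846497188
```

Request:
play_rows([
  [0.1,1,0],
  [0.1,1,0],
  [0.1,1,0],
  [0,0,0],
  [0,0,0],
], yaw=[0,0,0,0,0])

```text
t: 25.52
ee_pos: [616.9, 5.7, 25.7]
orientation: [2.334, 2.103, 0.0]
ft_force: [0.1, -2.3, 6.1]
width: 44.8
grasp_force: 29.9
```

Request:
play_rows([
  [0,0,0],
  [0,0,0],
  [0,0,0],
  [0,0,0],
  [0,0,0],
  [0,0,10],
  [0,0,25],
  [0,0,25],
], yaw=[0,0,0,0,0,0,0,0], gripper=0)

```text
t: 26.18
ee_pos: [615.8, 5.9, 85.8]
orientation: [-2.333, -2.102, 0.003]
ft_force: [-0.3, -0.2, 0.1]
width: 87.9
grasp_force: 0.0
```

Request:
play_rows([
  [0,0,25],
  [-1,-10,0],
  [-2,-20,0],
  [-2,-20,0],
  [0,0,-20],
  [0,0,-20],
  [0,0,-20],
  [0,0,0],
], yaw=[0,0,0,0,0,0,0,0], gripper=1)

```text
t: 26.85
ee_pos: [608.9, -44.3, 47.3]
orientation: [-2.331, -2.099, 0.006]
ft_force: [-0.7, 0.2, -0.1]
width: 37.7
grasp_force: 0.0
```

Run:
```python
from fit import *
np.set_printoptions(precision=2,suppress=True)
o=ctrl.get_obs();p=shot('wrist');print(o['t'],o['ee_pos'],w2b(o['ee_pos']),o['ft_force'],o['width'],o['qpos'])
logs(p,dict(c=(28,29)),25)
```

```text
26.85 [608.92 -44.34  47.28] [ -2.63 -97.65] [-0.73  0.22 -0.14] 37.72572059732955 [-0.09  0.64  1.75 -0.    0.76  0.01]
c board xy [-10.67  28.88] z 46.000483260610935 ang -0.3753714275145157 tilt -0.21114580065008895 r 29 L 129.49402952287653
```

Request:
play_rows([
  [0,0,-10],
  [0,0,-8],
  [0,0,-4],
  [0.3,3,0],
  [0.3,3,0],
  [0.3,3,0],
  [0.3,3,0],
  [0,0,0],
], yaw=[0,0,0,0,0,0,0,0])

```text
t: 27.57
ee_pos: [613.3, -31.4, 29.0]
orientation: [2.333, 2.103, 0.001]
ft_force: [-0.9, -0.8, -0.2]
width: 0.6
grasp_force: 0.0
```

Run:
```python
from fit import *
np.set_printoptions(precision=2,suppress=True)
o=ctrl.get_obs();print(o['t'],o['ee_pos'],w2b(o['ee_pos']),o['ft_force'],o['width'])
```

```text
27.5667 [613.34 -31.38  29.05] [  0.41 -84.3 ] [-0.89 -0.84 -0.19] 0.6184102271564235
```

Request:
play_rows([
  [0,0,-2],
  [0.1,1,-2],
  [0.2,2,0],
  [0.2,2,0],
  [0.2,2,0],
  [0.1,1,0],
  [0,0,0],
  [0,0,0],
], yaw=[0,0,0,0,0,0,0,0])

```text
t: 28.23
ee_pos: [613.8, -24.0, 24.7]
orientation: [2.334, 2.103, 0.0]
ft_force: [0.5, 0.2, 0.6]
width: 0.2
grasp_force: 0.0
```

Request:
play_rows([
  [0.1,0.7,0],
  [0.1,0.7,0],
  [0.1,0.6,0],
  [0,0,0],
  [0,0,0],
], yaw=[0,0,0,0,0])

```text
t: 28.65
ee_pos: [614.1, -22.1, 24.6]
orientation: [-2.334, -2.103, -0.0]
ft_force: [0.2, 0.1, 1.2]
width: 0.0
grasp_force: 0.0
```

Request:
play_rows([
  [0,0.5,0],
  [0.1,0.5,0],
  [0,0.5,0],
  [0,0,0],
  [0,0,0],
], yaw=[0,0,0,0,0])

```text
t: 29.07
ee_pos: [614.2, -21.2, 24.7]
orientation: [2.334, 2.103, -0.001]
ft_force: [-0.2, -4.3, 0.8]
width: 0.3
grasp_force: 2.6
```

Request:
play_rows([
  [0,0.4,0],
  [0,0.3,0],
  [0,0,0],
  [0,0,0],
], yaw=[0,0,0,0])

```text
t: 29.4
ee_pos: [614.1, -21.1, 24.7]
orientation: [2.333, 2.102, -0.001]
ft_force: [-0.3, -7.7, 1.3]
width: 0.4
grasp_force: 4.1
```

Run:
```python
from fit import *
np.set_printoptions(precision=2,suppress=True)
p=shot('top');o=ctrl.get_obs();print(o['t'],o['ee_pos'],w2b(o['ee_pos']),o['ft_force'],o['width'])
a=p['pixels'][150:250,200:350];cv2.imwrite('pics/t9.png',cv2.resize(a,(780,520),interpolation=cv2.INTER_CUBIC)[...,::-1])
```

```text
29.45 [614.18 -21.09  24.74] [  0.16 -73.98] [-0.61 -8.4   1.77] 0.4737560730843199
```

Firm contact at the expected spot: finger y -74.0, and 8 N with no creep. Backing off to verify.

Request:
play_rows([
  [0,-0.7,0],
  [-0.2,-2,0],
  [-0.5,-5,0],
  [-1,-10,0],
  [-1,-15,10],
  [0,0,40],
  [0,0,40],
  [0,0,40],
], yaw=[0,0,0,0,0,0,0,0])

```text
t: 30.12
ee_pos: [610.7, -54.1, 156.2]
orientation: [-2.335, -2.101, 0.001]
ft_force: [1.1, 0.7, -0.4]
width: 0.3
grasp_force: 0.0
```

Request:
play_rows([
  [0,0,40],
  [0,0,30],
  [0,0,0],
  [0,0,0],
], yaw=[0,0,0,0])

```text
t: 30.45
ee_pos: [612.5, -53.8, 227.5]
orientation: [2.332, 2.099, 0.005]
ft_force: [-0.2, -0.4, -0.9]
width: 0.5
grasp_force: 0.0
```

Run:
```python
from fit import *
np.set_printoptions(precision=2,suppress=True)
p=shot('wrist');o=ctrl.get_obs();print(o['t'],o['ee_pos']);save(p,'w9.png')
logs(p,dict(a=(139,26),b=(85,27.5),c=(28,29)),25)
w=cloud(p);B=np.stack([(w[...,:2]-C)@EX,(w[...,:2]-C)@EY],-1)
m=(abs(B[...,0])<50)&(B[...,1]>-80)&(B[...,1]<0)&(w[...,2]>47)&(w[...,2]<60)
s=B[m].astype(np.float32);print(len(s),cv2.minAreaRect(s),np.percentile(s[:,1],[1,99]),np.percentile(s[:,0],[1,99]),np.median(w[m][:,2]))
```

```text
30.5 [611.24 -53.52 225.32]
a 0
b 0
c board xy [-1.75 28.74] z 45.871786862502674 ang -0.05998764800984446 tilt 0.03178620109167515 r 29 L 146.0986922772261
2557 ((14.16225814819336, -31.186349868774414), (61.63288116455078, 70.19314575195312), 89.93509674072266) [-61.85 -17.26] [-20.56  23.51] 53.07809844369177
```

View pics/w9.png

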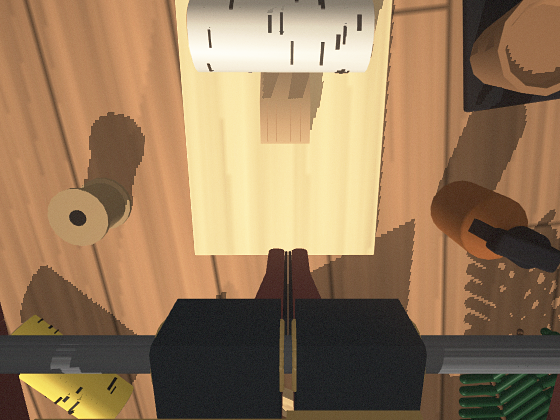

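The wedge sits square under the middle of log_c, at px (287, 115). Its heel is at board y -62, so the log axis is 51.9 mm ahead, and log_c's height hasn't changed. One last check of logs a and b from the top, then I hand in.

Run:
```python
from fit import *
np.set_printoptions(precision=2,suppress=True)
p=shot('top');logs(p,dict(a=(137,26),b=(83,27.5),c=(27,29)),25)
print(ticket.close_job())
```

```text
a board xy [-10.1  137.36] z 43.80938427660392 ang 0.22578392116715484 tilt 0.09809194980966889 r 26 L 145.02042812862265
b board xy [-9.25 84.  ] z 45.48549676904205 ang -0.20365770702557473 tilt -0.14934405546093857 r 27.5 L 145.00995781798656
c board xy [-1.81 27.5 ] z 47.08612262406187 ang -0.20313752594021306 tilt 0.10633621226927209 r 29 L 145.6613800542142
the job is handed in; nothing more can be done
None
```

The job is handed in at about 30 s, though the hand-in returned no verdict: log_c was laid level on the board, the row closed against the stop and the wedge pushed in under log_c's middle, its axis measured 51.9 mm ahead, with log_c's height unchanged; I could not measure the wedge's force on log_c after backing off.

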